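Park the spring plunger and run the sifting tray out

ROBOT

A 6-joint arm with a two-finger parallel gripper is mounted at the origin on the work surface. World frame = base frame: x ahead of the robot, y to its left, z up, the work surface at z = 0. Lengths are in m, angles in rad, forces in N, time in s.
With the tool pointing down it reaches from about 0.325 to 0.85 m from the base axis. Payload 4.4 kg.
Tool frame: the origin (TCP) lies on the centre line of the jaws, within the pads' length; the fingertips stand 17 mm ahead of it and the grasp point (between the pads) lies 2 mm behind it; z points along the fingers, y is the line along which they close (so a half turn about z gives the same grasp; the last joint's range is limited). The gripper opens to 94 mm and grips with 3 to 60 N. Pads are 16 mm wide; open, the fingers measure 119 mm over their backs; the gripper's body (75 mm by 177 mm) begins 78 mm behind the grasp point.
Start: joints at [-1.264, 0.207, 1.542, -0, 1.393, -0.15], TCP at [0.254, -0.516, 0.222] pointing down, gripper open.
Joint ranges: [-2.73, 2.73], [-0.86, 2.22], [0.23, 2.46], [-1.11, 4.25], [0.08, 2.63], [-2.82, 2.82]. Speed limits (rad/s): [2.79, 2.79, 3.14, 3.14, 3.14, 3.14].

INTERFACE

Orientations are given as a rotation vector (axis times angle).
In Python, from bench import status, imaging, order, nets gives the robot as it stands.
- The arm moves only by the tool step_arm, never from a script. Its argument "rows" is a list of rows, each a list of 7 numbers: the turn, a rotation vector about the tool's x, y, z in rad, then the shift along the tool's x, y, z in cm, then the finger opening in cm, from 0 to 9.4. In form: [[ax, ay, az, dx, dy, dz, gripper], ...]. A call has 1 to 12 rows; each row shifts and turns the commanded pose from where the row before left it, along the tool's axes as they then stand; what a row does not reach is not made up. A row lasts 1/10 s, in which the tool goes at most 50 mm and 8.59 degrees, less where a joint would pass 70% of its speed; a pose out of reach is approached as far as the arm can. A call is refused whole if a number of a shift passes 5 or a number of a turn 0.15, either way. A call with a gripper value outside its range is refused whole. The fingers move at their own pace and stop on an object; "squeeze" is the grip in N (left out, the last holds). Time passes only in rows, so rows that do not move let the fingers close. It gives the time, the measured TCP pose, the force, the opening and the grip force at its end, in the units of the state.
- status.read_state(): the state, without advancing time (a new reading comes with each control period).
- imaging.camera(name): name is "scene" or "side" or "wrist"; returns the picture (480x640x3 uint8, red, green, blue); there is no depth.
- imaging.camera_info(name): a dict with "fx", "fy", "cx", "cy" (pixels), "R" (3x3) and "t" (3): a world point X has camera coordinates R X + t; the wrist camera has in their place "T_tool_cam" (4x4, takes a point from camera to tool coordinates, whose origin is the TCP and whose axes are the flange's). Camera axes: x right, y down, z forward; pixel columns grow to the right and rows downward; lengths in m; the calibration is good to about 2 mm. A picture is of the moment at which its call begins: read the wrist's pose just before it. camera_info takes no time and is no camera call.
- order.finish_job(): hands the job in; it is judged then, once.
Trained networks look in the newest picture that a camera, given by its name, has taken for a name from the list of things; names that differ only in an ending like _2 or _b are one class to them, and where a whole thing is asked for, a point or a joint stands for the part that bears it (a point fixed in the world has none). Each returns a list of dicts, best first, with "score" (0 to 1); they miss things now and then, are a little off and sometimes report something else, mostly with a low value. They report only what shows in the picture. A call takes as long as a camera call.
- nets.look_for(label, camera): "at" ([x, y, z] in m, in world coordinates, good to about 4 mm: the middle of the surface that is visible of it).
- nets.pinpoint(label, camera): "at" ([x, y, z] in m, in world coordinates, good to about 4 mm: a listed point, or the origin of a listed thing).
The state is a dict: "time": time; "joint_pos": joint angles; "joint_vel": joint speeds; "tau": joint torques, N m; "eef_pos": TCP position; "eef_rot": TCP orientation; "wrist_force": force on the tool from outside, world axes, zero at the start; "wrist_torque": the same for the moment, N m; "gripper_width": finger opening in m; "gripper_force": force on a finger pad.
Only numpy, scipy, OpenCV 4.12 (cv2) and the standard library are available. Lean on these libraries where they do the work, as an engineer would, in place of code of your own. Each camera call takes 0.05 s, during which the arm holds its last target. There are 200 camera calls.

TASK

Unlock the black sifting tray: pull its spring plunger knob up, feeling gently for the top of its travel without yanking it against the stop, twist it clockwise into its rest notch and let go, so that it stays up by itself. Only then slide the tray by its upright tab gently all the way along the base until it rests against the rubber end stop, and let go. Never force the tray against the pin, and leave the other things where they are.

Things in the scene. Friction and masses are not known exactly. Their poses are not given: they have to be found in the camera images.
- station: Fixed aluminium base plate, 250 (x, from -125 to 125) by 460 (y, from -220 to 240) by 12 mm; origin on the table, z up. The tray runs on it along +y. A grey bracket at its +x edge carries the plunger, whose upright axis is at x = 96, y = 0 mm. A small brush lies along the -x edge, a small jar stands near the +y end.
- knob_grip (a point): Grip point of the plunger's knob, a grey bar 46 mm long (this frame's x), 14 mm wide (y), 22 mm high, turning about this z (up); grip across the 14 mm. On the plunger's axis, 7 mm below the knob's top, 123 mm above the table with the plunger down; it rises with it. At start the bar lies along the station's x within 0.2 rad.
- bracket_top (a point): Middle of the bracket's top on the plunger's axis, 78 mm above the table; bracket 44 mm wide (y), x from 80 to 128 mm of the station. On it a steel collar, 33 mm wide, screwed out by an unknown amount e of 0 to 10 mm: its rim is 12 mm + e above this point. It has a slot (plunger down) and a V-shaped rest notch for the knob's cross key, mostly hidden under the knob.
- plunger (a joint): Height of the plunger, m: 0 down, its pin 7 mm deep in the tray's flange. Spring: 10 N down at 0, plus 0.2 N/mm. The knob turns only when up by 13 mm + e (e: 0 to 10 mm, differs each time, to be felt). At 15 mm + e a rubber stop ends the travel (gives 1 mm per 20 N; over 20 N on it, beyond the spring's pull, is too much). In the rest notch it stays at 10 mm + e.
- plunger_knob (a joint): Turn of the knob, rad, growing clockwise seen from above: 0 (play 0.1) while the cross key is in the slot; rest notch (V, 4.5 mm deep, 45 degree flanks) centred at 1.31 (75 degrees). From 0.4 to 0.9 the key would sit on the flat rim: no safe rest. Let down within 0.15 of 1.31, the spring centres it in the notch.
- tray_grip (a point): Grip point of the tray's tab: an upright black plate 40 mm (x) by 10 mm (y) at the tray's -y end, standing 50 mm above the tray's rim; grip across the 10 mm. The point is 12 mm below its top, 100 mm above the table; axes as the station's; at the start at x = -20, y = -145 mm of the station. The tray is 150 by 200 mm, its rim 62 mm above the table.
- end_stop (a point): Face of the rubber button that ends the tray's travel, 46 mm above the table, at x = -50, y = 160 mm of the station, on a grey block 30 by 16 mm behind it. It gives about 1 mm per 9 N; over 20 N on it is too much.
- tray (a joint): Travel of the tray, m, along the station's +y: 0 at the start, locked by the pin (1 mm play; over 20 N against the pin is too much), 0.100 where it meets the rubber stop. It drags with about 2 N and stays where it is left.

How it is judged:
By the outcome, as a careful person would: the job done as asked, in the order asked, and still so for the second after the job is handed in, with the robot touching nothing.
It also fails if it takes over 66 s, if anything falls off the work surface, if the arm or the gripper's body presses on something with over 40 N, if the wrist force passes 120 N, or if a joint passes its speed limit or range.

## Working session

There is one attempt and no reset: what is moved stays moved. The work goes in short steps, Python scripts to look and compute and a tool call to move; the robot and the scene stay as the last step left them, time stands still between calls to the robot, and variables do not carry over. Pictures are saved under pics/ and viewed, at most 10 in all, crops included, and the job is handed in when it is done.

Besides the shell and the picture viewer there is one more tool, called after "Call:" as name([rows], argument=value, ...), one row to a line, values as JSON. step_arm: Moves the arm, as the interface text tells. Its arguments: {"type":"object","properties":{"rows":{"type":"array","items":{"type":"array","items":{"type":"number"}}},"squeeze":{"type":"number"}},"required":["rows"]}

```bash
mkdir -p pics
cat > h.py <<'E'
import numpy as np,cv2
from bench import status,imaging,order,nets
from scipy.spatial.transform import Rotation as R
def save(c,n):
    im=imaging.camera(c);cv2.imwrite('pics/'+n,im[:,:,::-1]);return im
def st():
    s=status.read_state();M=R.from_rotvec(s['eef_rot']).as_matrix()
    print('t',round(s['time'],2),'p',np.round(s['eef_pos'],4),'F',np.round(s['wrist_force'],1),'w',round(s['gripper_width'],4),'g',round(s['gripper_force'],1));return s,M
E
python3 - <<'E'
from h import *
s,M=st();print(M.round(3))
ims=[]
for c in('scene','side'):
    ims.append(save(c,c+'0.png'))
    for l in('station','knob_grip','bracket_top','tray_grip','end_stop'):
        print(c,l,[(np.round(d['at'],4),round(d['score'],2)) for d in nets.pinpoint(l,c)[:2]])
cv2.imwrite('pics/both.png',cv2.resize(np.vstack(ims)[:,:,::-1],(640,960))[:, :])
E
```

```text
t 0.0 p [ 0.2534 -0.5153  0.2213] F [ 0.9 -0.8  0.5] w 0.0938 g 0.0
[[ 0.897  0.441 -0.001]
 [ 0.441 -0.897  0.002]
 [ 0.    -0.002 -1.   ]]
scene station [(array([ 0.5113, -0.0646,  0.0026]), 0.57)]
scene knob_grip [(array([ 0.6123, -0.0764,  0.1238]), 0.78), (array([ 0.6132, -0.0793,  0.0734]), 0.6)]
scene bracket_top [(array([ 0.611 , -0.0789,  0.079 ]), 0.82)]
scene tray_grip [(array([ 0.4812, -0.2134,  0.101 ]), 0.66)]
scene end_stop [(array([ 0.484 , -0.2086,  0.099 ]), 0.69), (array([0.479 , 0.1005, 0.0419]), 0.64)]
side station [(array([ 0.5114, -0.0675, -0.0021]), 0.61)]
side knob_grip [(array([ 0.6096, -0.0799,  0.1264]), 0.95)]
side bracket_top [(array([ 0.6103, -0.075 ,  0.0798]), 0.67), (array([ 0.5108, -0.0663,  0.0029]), 0.39)]
side tray_grip [(array([ 0.4816, -0.209 ,  0.101 ]), 0.66)]
side end_stop [(array([0.4794, 0.0999, 0.0493]), 0.61)]
```

View pics/scene0.png

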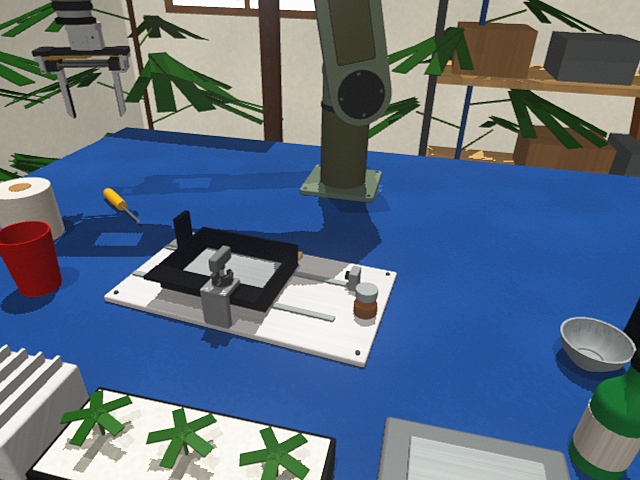

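View pics/side0.png

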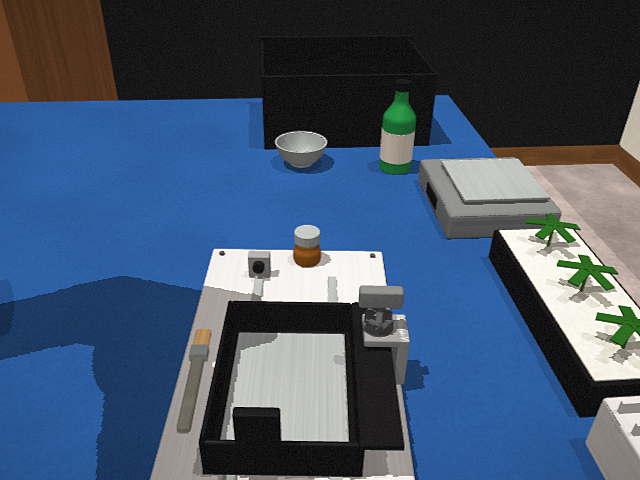

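The scene shows the tab at about (182,230), knob (220,260), end stop (354,275) and jar (367,300). In the side view the knob bar is at (381,297), nearly along the station's x axis. The networks agree with the pictures. The station yaw is about -0.09 rad and the knob is near (0.611, -0.078).

Call:
step_arm([
  [0,0,0,3.8,-2.3,-0.8,9.4],
  [0,0,0,3.8,-2.3,-0.8,9.4],
  [0,0,0,3.8,-2.3,-0.8,9.4],
  [0,0,0,3.8,-2.3,-0.8,9.4],
  [0,0,0,3.8,-2.3,-0.8,9.4],
  [0,0,0,3.8,-2.3,-0.8,9.4],
  [0,0,0,3.8,-2.3,-0.8,9.4],
  [0,0,0,4.1,-1.2,0,9.4],
  [0,0,0,4.1,-1.2,0,9.4],
  [0,0,0,4.1,-1.2,0,9.4],
  [0,0,0,4.1,-1.2,0,9.4],
  [0,0,0,4.1,-1.2,0,9.4],
])

```text
time: 1.8
eef_pos: [0.58, -0.1085, 0.2786]
eef_rot: [3.06, 0.712, 0.0]
wrist_force: [0.9, -0.3, 0.6]
gripper_width: 0.0942
gripper_force: 0.0
```

Call:
step_arm([
  [0,0,-0.14,0,0,0,9.4],
  [0,0,-0.14,0,0,0,9.4],
  [0,0,-0.14,0,0,0,9.4],
  [0,0,-0.14,0,0,0,9.4],
  [0,0,-0.14,0,0,0,9.4],
  [0,0,-0.14,0,0,0,9.4],
  [0,0,-0.14,0,0,0,9.4],
  [0,0,-0.14,0,0,0,9.4],
  [0,0,-0.14,0,0,0,9.4],
  [0,0,-0.14,0,0,0,9.4],
  [0,0,-0.14,0,0,0,9.4],
  [0,0,-0.14,0,0,0,9.4],
])

```text
time: 3.0
eef_pos: [0.5788, -0.1099, 0.2785]
eef_rot: [1.505, 2.758, 0.0]
wrist_force: [0.4, -0.7, -0.1]
gripper_width: 0.094
gripper_force: 0.0
```

Call:
step_arm([
  [0,0,-0.14,0,0,0,9.4],
  [0,0,-0.14,0,0,0,9.4],
  [0,0,-0.14,0,0,0,9.4],
  [0,0,-0.14,0,0,0,9.4],
  [0,0,-0.14,0,0,0,9.4],
  [0,0,-0.14,0,0,0,9.4],
  [0,0,0,0,0,0,9.4],
  [0,0,0,0,0,0,9.4],
])

```text
time: 3.8
eef_pos: [0.5788, -0.1099, 0.2785]
eef_rot: [0.263, 3.131, 0.0]
wrist_force: [-0.5, 0.9, -0.1]
gripper_width: 0.0941
gripper_force: 0.0
```

Run:
```python
from h import *
s,M=st();print(M.round(3),s['joint_pos'].round(3) if hasattr(s['joint_pos'],'round') else s['joint_pos'])
save('wrist','w1.png')
for l in('knob_grip','bracket_top','tray_grip'):
    for d in nets.pinpoint(l,'wrist')[:2]:
        a=np.array(d['at']);print(l,a.round(4),round(d['score'],2),'tool',(M.T@(a-s['eef_pos'])*100).round(2))
```

```text
t 3.8 p [ 0.5788 -0.1099  0.2785] F [-0.5  0.9 -0.1] w 0.0941 g 0.0
[[-0.986  0.167  0.   ]
 [ 0.167  0.986  0.   ]
 [-0.     0.    -1.   ]] [-0.335  0.2    1.434  0.     1.508 -1.738]
knob_grip [ 0.608  -0.0745  0.1224] 0.93 tool [-2.28  3.98 15.61]
bracket_top [ 0.6109 -0.0742  0.0745] 0.56 tool [-2.56  4.06 20.4 ]
tray_grip [ 0.4788 -0.209   0.0988] 0.62 tool [  8.21 -11.44  17.96]
```

View pics/w1.png

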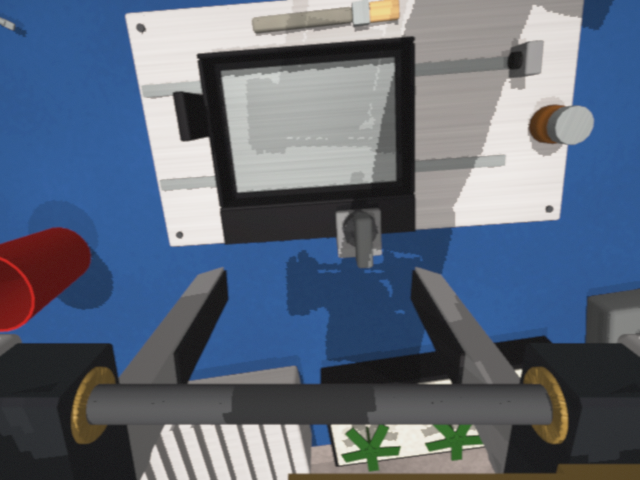

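The wrist view shows the knob top around (362,240), slightly tilted, with the bracket at (358,232). I'll crop it to get the bar's angle.

Run:
```python
import cv2
im=cv2.imread('pics/w1.png')[195:280,315:405]
cv2.imwrite('pics/c1.png',cv2.resize(im,None,fx=6.6,fy=6.6,interpolation=cv2.INTER_CUBIC))
```

```text
(no output)
```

View pics/c1.png

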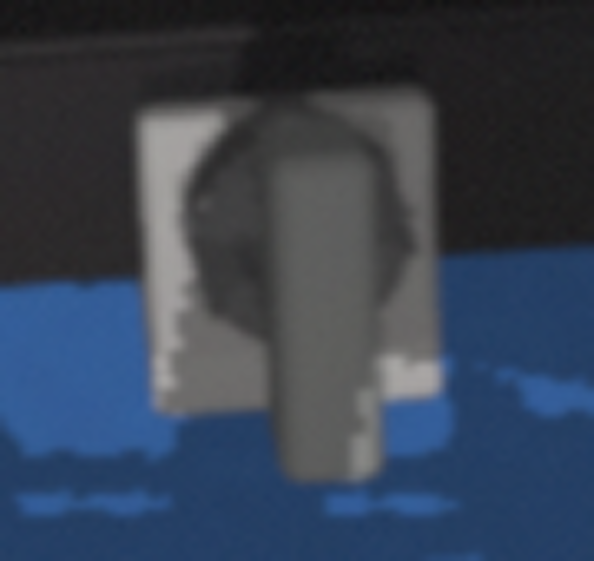

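```bash
cat >> h.py <<'E'
def bp(uv,z,s):
    i=imaging.camera_info('wrist');T=np.array(i['T_tool_cam']);M=R.from_rotvec(s['eef_rot']).as_matrix()
    d=M@T[:3,:3]@np.array([(uv[0]-i['cx'])/i['fx'],(uv[1]-i['cy'])/i['fy'],1]);o=M@T[:3,3]+s['eef_pos']
    return o+d*(z-o[2])/d[2]
E
python3 - <<'E'
from h import *
s,M=st()
P=lambda u,v,z:bp((u/6.6+315,v/6.6+195),z,s)
for z,q in ((.130,[(272,155),(282,475),(370,155),(382,475),(326,316)]),(.078,[(137,110),(156,412),(430,90),(442,395)])):
    p=[P(*a,z) for a in q];print(np.round(p,4))
    print([np.degrees(np.arctan2(*(b-a)[1::-1])).round(1) for a,b in((p[0],p[1]),(p[2],p[3]))])
h=[bp(a,.012,s) for a in((141,28),(179,235),(549,209))];print(np.round(h,4))
e=h[1]-h[0];f=h[2]-h[1];print(np.degrees(np.arctan2(e[1],e[0])),np.degrees(np.arctan2(-f[0],f[1])))
E
```

```text
t 4.0 p [ 0.5788 -0.11    0.2785] F [-0.8 -0.4  0.2] w 0.0945 g 0.0
[[ 0.5844 -0.0786  0.13  ]
 [ 0.6283 -0.0833  0.13  ]
 [ 0.5864 -0.0662  0.13  ]
 [ 0.6305 -0.0702  0.13  ]
 [ 0.6071 -0.0746  0.13  ]]
[np.float64(-6.2), np.float64(-5.2)]
[[ 0.5891 -0.0945  0.078 ]
 [ 0.637  -0.099   0.078 ]
 [ 0.5933 -0.0512  0.078 ]
 [ 0.6415 -0.0552  0.078 ]]
[np.float64(-5.3), np.float64(-4.7)]
[[ 0.3838 -0.2597  0.012 ]
 [ 0.6037 -0.281   0.012 ]
 [ 0.6439  0.1494  0.012 ]]
-5.533591523541421 -5.340140647835378
```

Call:
step_arm([
  [0,0,0,-0.7,1.3,2.6,9.4],
  [0,0,0,-0.7,1.3,2.6,9.4],
  [0,0,0,-0.8,1.3,2.6,9.4],
  [0,0,-0.072,0,0,0,9.4],
  [0,0,0,0,0,0,9.4],
  [0,0,0,0,0,0,9.4],
])

```text
time: 4.6
eef_pos: [0.6073, -0.0753, 0.201]
eef_rot: [0.149, 3.137, -0.0]
wrist_force: [0.8, -0.4, 0.8]
gripper_width: 0.0939
gripper_force: 0.0
```

Run:
```python
from h import *
s,M=st();print(M.round(3))
im=save('wrist','w2.png')
i=imaging.camera_info('wrist');T=np.array(i['T_tool_cam']);Ti=np.linalg.inv(T)
c=(Ti@np.r_[M.T@(np.array([.607,-.0748,.13])-s['eef_pos']),1])[:3];print('exp px',i['fx']*c[0]/c[2]+i['cx'],i['fy']*c[1]/c[2]+i['cy'])
for l in('knob_grip',):
    for d in nets.pinpoint(l,'wrist')[:2]:
        a=np.array(d['at']);print(l,a.round(4),round(d['score'],2),'tool',(M.T@(a-s['eef_pos'])*100).round(2))
```

```text
t 4.6 p [ 0.6073 -0.0753  0.201 ] F [ 0.8 -0.4  0.8] w 0.0939 g 0.0
[[-0.996  0.095  0.001]
 [ 0.095  0.996 -0.   ]
 [-0.001 -0.    -1.   ]]
exp px 318.99572891419007 248.98891825501767
knob_grip [ 0.6103 -0.0778  0.1215] 0.66 tool [-0.31 -0.22  7.95]
```

View pics/w2.png

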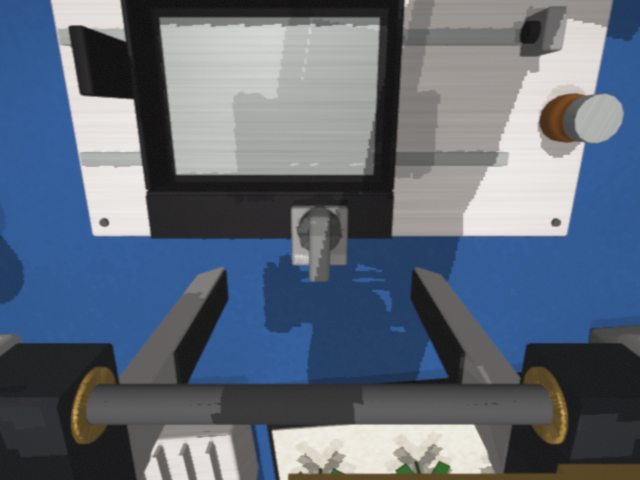

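The knob top is at (319,247) and vertical in the image. That matches the prediction of (319,249), so the tool is aligned. Next I'll descend and close gently.

Call:
step_arm([
  [0,0,0,-0.1,0.05,3,9.4],
  [0,0,0,0,0,2.5,7],
  [0,0,0,0,0,1.5,5],
  [0,0,0,0,0,0.8,3],
  [0,0,0,0,0,0,2.4],
  [0,0,0,0,0,0,2.2],
  [0,0,0,0,0,0,2.2],
], squeeze=5)

```text
time: 5.4
eef_pos: [0.6091, -0.075, 0.1241]
eef_rot: [0.146, 3.135, -0.001]
wrist_force: [-0.0, 0.9, 0.4]
gripper_width: 0.0496
gripper_force: 0.0
```

Call:
step_arm([
  [0,0,0,0,0,0,1.8],
  [0,0,0,0,0,0,1.2],
  [0,0,0,0,0,0,1.0],
  [0,0,0,0,0,0,1.0],
  [0,0,0,0,0,0,1.0],
])

```text
time: 5.9
eef_pos: [0.608, -0.0752, 0.1226]
eef_rot: [0.146, 3.138, -0.002]
wrist_force: [0.7, -1.8, 0.4]
gripper_width: 0.0134
gripper_force: 5.0
```

Call:
step_arm([
  [0,0,0,0,0,0,0.8],
  [0,0,0,0,0,0,0.8],
  [0,0,0,0,0,-0.1,0.8],
  [0,0,0,0,0,-0.1,0.8],
  [0,0,0,0,0,-0.1,0.8],
  [0,0,0,0,0,-0.1,0.8],
  [0,0,0,0,0,0,0.8],
], squeeze=40)

```text
time: 6.6
eef_pos: [0.6078, -0.0751, 0.1244]
eef_rot: [-0.146, -3.138, 0.001]
wrist_force: [4.7, -3.3, -11.7]
gripper_width: 0.0134
gripper_force: 40.0
```

Call:
step_arm([
  [0,0,0,0,0,-0.1,0.8],
  [0,0,0,0,0,-0.1,0.8],
  [0,0,0,0,0,-0.1,0.8],
  [0,0,0,0,0,-0.1,0.8],
  [0,0,0,0,0,-0.1,0.8],
  [0,0,0,0,0,-0.1,0.8],
  [0,0,0,0,0,0,0.8],
])

```text
time: 7.3
eef_pos: [0.6078, -0.0751, 0.1301]
eef_rot: [-0.146, -3.138, 0.001]
wrist_force: [5.7, -4.1, -13.2]
gripper_width: 0.0137
gripper_force: 40.0
```

Call:
step_arm([
  [0,0,0,-0.1,-0.07,-0.1,0.8],
  [0,0,0,0,0,-0.1,0.8],
  [0,0,0,0,0,-0.1,0.8],
  [0,0,0,0,0,0,0.8],
])

```text
time: 7.7
eef_pos: [0.608, -0.0752, 0.1343]
eef_rot: [-0.146, -3.136, -0.001]
wrist_force: [3.4, -1.9, -13.4]
gripper_width: 0.0136
gripper_force: 40.0
```

Call:
step_arm([
  [0,0,0,0,0,-0.1,0.8],
  [0,0,0,0,0,0,0.8],
])

```text
time: 7.9
eef_pos: [0.608, -0.0752, 0.1359]
eef_rot: [-0.145, -3.136, -0.001]
wrist_force: [1.3, -1.9, -13.0]
gripper_width: 0.0138
gripper_force: 40.0
```

Call:
step_arm([
  [0,0,0,0,0,-0.1,0.8],
  [0,0,0,0,0,0,0.8],
])

```text
time: 8.1
eef_pos: [0.608, -0.0752, 0.1371]
eef_rot: [-0.146, -3.136, -0.001]
wrist_force: [1.3, -1.6, -14.1]
gripper_width: 0.0138
gripper_force: 40.0
```

Call:
step_arm([
  [0,0,0,0,0,-0.1,0.8],
  [0,0,0,0,0,0,0.8],
])

```text
time: 8.3
eef_pos: [0.6081, -0.0752, 0.1381]
eef_rot: [-0.145, -3.136, -0.001]
wrist_force: [-0.3, -1.2, -13.7]
gripper_width: 0.0136
gripper_force: 40.0
```

Call:
step_arm([
  [0,0,0,0,0,-0.1,0.8],
  [0,0,0,0,0,0,0.8],
])

```text
time: 8.5
eef_pos: [0.6081, -0.0752, 0.1391]
eef_rot: [-0.146, -3.136, -0.001]
wrist_force: [-1.0, -0.8, -14.3]
gripper_width: 0.0138
gripper_force: 40.0
```

Call:
step_arm([
  [0,0,0,0,0,-0.1,0.8],
  [0,0,0,0,0,0,0.8],
])

```text
time: 8.7
eef_pos: [0.6081, -0.0752, 0.1401]
eef_rot: [-0.146, -3.136, -0.001]
wrist_force: [-1.5, -0.7, -14.1]
gripper_width: 0.0135
gripper_force: 40.0
```

Call:
step_arm([
  [0,0,0,0,0,-0.1,0.8],
  [0,0,0,0,0,0,0.8],
])

```text
time: 8.9
eef_pos: [0.6081, -0.0753, 0.1409]
eef_rot: [-0.146, -3.136, -0.001]
wrist_force: [-1.7, -1.3, -14.6]
gripper_width: 0.0137
gripper_force: 40.0
```

Call:
step_arm([
  [0,0,0,0,0,-0.1,0.8],
  [0,0,0,0,0,0,0.8],
])

```text
time: 9.1
eef_pos: [0.6081, -0.0753, 0.1412]
eef_rot: [-0.146, -3.136, -0.001]
wrist_force: [-0.9, -0.5, -20.0]
gripper_width: 0.0136
gripper_force: 40.0
```

Call:
step_arm([
  [0,0,0,0,0,-0.1,0.8],
  [0,0,0,0,0,0,0.8],
])

```text
time: 9.3
eef_pos: [0.6081, -0.0753, 0.1415]
eef_rot: [-0.146, -3.136, -0.001]
wrist_force: [0.6, -1.6, -24.3]
gripper_width: 0.0135
gripper_force: 40.0
```

Call:
step_arm([
  [0,0,0,0,0,-0.1,0.8],
  [0,0,0,0,0,0,0.8],
])

```text
time: 9.5
eef_pos: [0.608, -0.0752, 0.1417]
eef_rot: [-0.146, -3.136, -0.001]
wrist_force: [1.8, -2.0, -26.8]
gripper_width: 0.014
gripper_force: 40.0
```

The stop is felt at z≈0.141, with about 12 N on it. That puts e at about 3.4 mm. I'll back off slightly below the stop.

Call:
step_arm([
  [0,0,0,0,0,0.2,0.8],
  [0,0,0,0,0,0.15,0.8],
  [0,0,0,0,0,0,0.8],
  [0,0,0,0,0,0,0.8],
])

```text
time: 9.9
eef_pos: [0.6082, -0.0753, 0.141]
eef_rot: [-0.145, -3.137, -0.0]
wrist_force: [-4.5, 0.3, -17.2]
gripper_width: 0.0138
gripper_force: 40.0
```

Call:
step_arm([
  [0,0,0,0.05,0,0.1,0.8],
  [0,0,0,0,0,0,0.8],
  [0,0,0,0,0,0,0.8],
])

```text
time: 10.2
eef_pos: [0.6082, -0.0753, 0.1404]
eef_rot: [-0.146, -3.138, -0.0]
wrist_force: [-4.6, 0.4, -14.1]
gripper_width: 0.0138
gripper_force: 40.0
```

Call:
step_arm([
  [0,0,0.07,0,0,0,0.8],
  [0,0,0.07,0,0,0,0.8],
  [0,0,0.07,0,0,0,0.8],
  [0,0,0,0,0,0,0.8],
])

```text
time: 10.6
eef_pos: [0.6083, -0.0751, 0.1404]
eef_rot: [-0.475, -3.105, -0.001]
wrist_force: [-5.6, 0.9, -13.6]
gripper_width: 0.0134
gripper_force: 40.0
```

Run:
```python
from h import *
s,M=st();print(s['wrist_torque'],s['joint_pos'],np.degrees(np.arctan2(M[1,0],M[0,0])))
```

```text
t 10.6 p [ 0.6083 -0.0751  0.1404] F [ -5.6   0.9 -13.6] w 0.0134 g 40.0
[ 0.17343475  0.86062945 -0.01343057] [-2.64216915e-01  3.60433898e-01  1.52304298e+00  4.69746566e-04
  1.25848606e+00 -1.53129599e+00] 162.5900137661436
```

Call:
step_arm([
  [0,0,0.1,0.08,-0.02,0,0.8],
  [0,0,0.1,0,0,0,0.8],
  [0,0,0.1,0,0,0,0.8],
  [0,0,0,0,0,0,0.8],
])

```text
time: 11.0
eef_pos: [0.6083, -0.0749, 0.1407]
eef_rot: [0.932, 2.999, 0.002]
wrist_force: [-2.4, 1.5, -13.8]
gripper_width: 0.0142
gripper_force: 40.0
```

Call:
step_arm([
  [0,0,0.1,0,0,0,0.8],
  [0,0,0.1,0,0,0,0.8],
  [0,0,0.1,0,0,0,0.8],
  [0,0,0,0,0,0,0.8],
])

```text
time: 11.4
eef_pos: [0.6084, -0.0748, 0.1406]
eef_rot: [1.367, 2.827, 0.003]
wrist_force: [-2.5, 2.2, -14.8]
gripper_width: 0.014
gripper_force: 40.0
```

Call:
step_arm([
  [0,0,0.1,0,0,0,0.8],
  [0,0,0.1,0,0,0,0.8],
  [0,0,0.1,0,0,0,0.8],
  [0,0,0.1,0,0,0,0.8],
  [0,0,0.1,0,0,0,0.8],
  [0,0,0,0,0,0,0.8],
])

```text
time: 12.0
eef_pos: [0.6088, -0.0747, 0.1406]
eef_rot: [2.022, 2.402, 0.004]
wrist_force: [-1.1, 3.9, -14.4]
gripper_width: 0.014
gripper_force: 40.0
```

Run:
```python
from h import *
s,M=st();print(s['wrist_torque'],np.degrees(np.arctan2(M[1,0],M[0,0])))
```

```text
t 12.0 p [ 0.6088 -0.0747  0.1406] F [ -1.1   3.9 -14.4] w 0.014 g 40.0
[ 0.64669863  0.16010182 -0.00684585] 99.81868052027488
```

Call:
step_arm([
  [0,0,0,0,0,0.08,0.8],
  [0,0,0,0,0,0.08,0.8],
  [0,0,0,0,0,0.08,0.8],
  [0,0,0,0,0,0.08,0.8],
  [0,0,0,0,0,0.08,0.8],
  [0,0,0,0,0,0.08,0.8],
  [0,0,0,0,0,0,0.8],
])

```text
time: 12.7
eef_pos: [0.6087, -0.0747, 0.1357]
eef_rot: [2.025, 2.401, 0.004]
wrist_force: [1.8, 4.7, -14.1]
gripper_width: 0.0135
gripper_force: 40.0
```

Call:
step_arm([
  [0,0,0,0,0,0.08,0.8],
  [0,0,0,0,0,0.08,0.8],
  [0,0,0,0,0,0,0.8],
])

```text
time: 13.0
eef_pos: [0.6088, -0.0747, 0.1353]
eef_rot: [2.024, 2.4, 0.004]
wrist_force: [-0.9, 6.2, -8.8]
gripper_width: 0.0137
gripper_force: 40.0
```

Call:
step_arm([
  [0,0,0,0.08,0,0.08,0.8],
  [0,0,0,0,0,0.08,0.8],
  [0,0,0,0,0,0,0.8],
])

```text
time: 13.3
eef_pos: [0.6088, -0.0747, 0.135]
eef_rot: [2.024, 2.399, 0.003]
wrist_force: [-3.4, 4.6, -2.7]
gripper_width: 0.0135
gripper_force: 40.0
```

Call:
step_arm([
  [0,0,0,0,0,0,1.6],
  [0,0,0,0,0,0,2.0],
  [0,0,0,0,0,0,2.6],
  [0,0,0,0,0,0,3.2],
  [0,0,0,0,0,0,4],
  [0,0,0,0,0,-0.5,4],
  [0,0,0,0,0,-2,4],
  [0,0,0,0,0,-4,4],
  [0,0,0,0,0,-3,4],
  [0,0,0,0,0,0,4],
])

```text
time: 14.3
eef_pos: [0.6111, -0.0756, 0.2335]
eef_rot: [2.02, 2.392, 0.008]
wrist_force: [0.6, 0.9, 1.0]
gripper_width: 0.0402
gripper_force: 0.0
```

Run:
```python
from h import *
s,M=st();print(M.round(3),s['joint_pos'])
im=save('side','s3.png');
cv2.imwrite('pics/s3c.png',cv2.resize(im[240:420,300:480,::-1],None,fx=3,fy=3,interpolation=cv2.INTER_CUBIC))
for c in('side',):
  for l in('knob_grip','tray_grip'):
    print(c,l,[(np.round(d['at'],4),round(d['score'],2)) for d in nets.pinpoint(l,c)[:2]])
```

```text
t 14.3 p [ 0.6111 -0.0756  0.2335] F [0.6 0.9 1. ] w 0.0402 g 0.0
[[-0.167  0.986  0.011]
 [ 0.986  0.167 -0.003]
 [-0.005  0.011 -1.   ]] [-2.63417689e-01  2.75946074e-01  1.43336203e+00 -1.23184910e-04
  1.42039869e+00 -4.31587123e-01]
side knob_grip [(array([ 0.6083, -0.0793,  0.1368]), 0.91)]
side tray_grip [(array([ 0.4809, -0.2107,  0.1012]), 0.56)]
```

View pics/s3c.png

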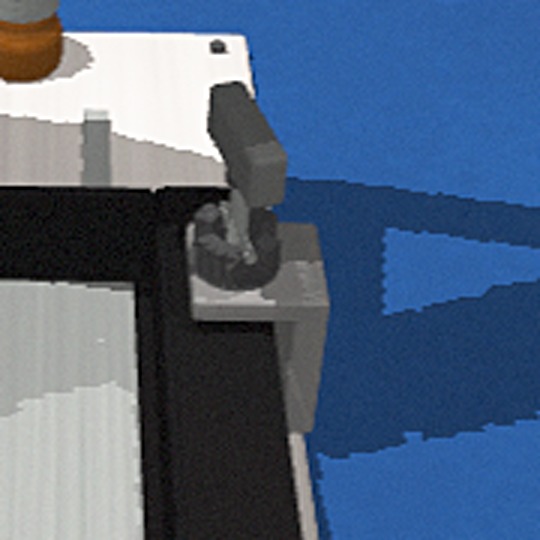

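The knob stays up, turned about 75°, at z≈0.137. Next is the tab.

Call:
step_arm([
  [0,0,0,-2.7,-3.8,0,6],
  [0,0,0,-2.7,-3.8,0,6],
  [0,0,0,-2.7,-3.8,0,6],
  [0,0,0,-2.7,-3.8,0,6],
  [0,0,-0.131,0,0,0,6],
  [0,0,-0.131,0,0,0,6],
  [0,0,-0.131,0,0,0,6],
  [0,0,-0.131,0,0,0,6],
  [0,0,-0.131,0,0,0,6],
  [0,0,-0.131,0,0,0,6],
  [0,0,-0.131,0,0,0,6],
  [0,0,-0.131,0,0,0,6],
])

```text
time: 15.65
eef_pos: [0.4743, -0.2057, 0.2243]
eef_rot: [-0.545, -3.089, -0.003]
wrist_force: [-0.3, -0.2, 0.1]
gripper_width: 0.0599
gripper_force: 0.0
```

Call:
step_arm([
  [0,0,-0.131,0,0,0,6],
  [0,0,-0.131,0,0,0,6],
  [0,0,0,0,0,0,6],
  [0,0,0,0,0,0,6],
])

```text
time: 16.05
eef_pos: [0.4748, -0.206, 0.2253]
eef_rot: [-0.15, -3.135, -0.002]
wrist_force: [0.1, -0.0, 0.0]
gripper_width: 0.0599
gripper_force: 0.0
```

Run:
```python
from h import *
s,M=st();print(M.round(3))
im=save('wrist','w4.png')
for l in('tray_grip','knob_grip'):
    for d in nets.pinpoint(l,'wrist')[:2]:
        a=np.array(d['at']);print(l,a.round(4),round(d['score'],2),'tool',(M.T@(a-s['eef_pos'])*100).round(2))
```

```text
t 16.05 p [ 0.4748 -0.206   0.2253] F [ 0.1 -0.   0. ] w 0.0599 g 0.0
[[-0.995  0.095 -0.003]
 [ 0.095  0.995  0.002]
 [ 0.003  0.001 -1.   ]]
tray_grip [ 0.4788 -0.2066  0.1033] 0.66 tool [-0.43 -0.04 12.2 ]
```

View pics/w4.png

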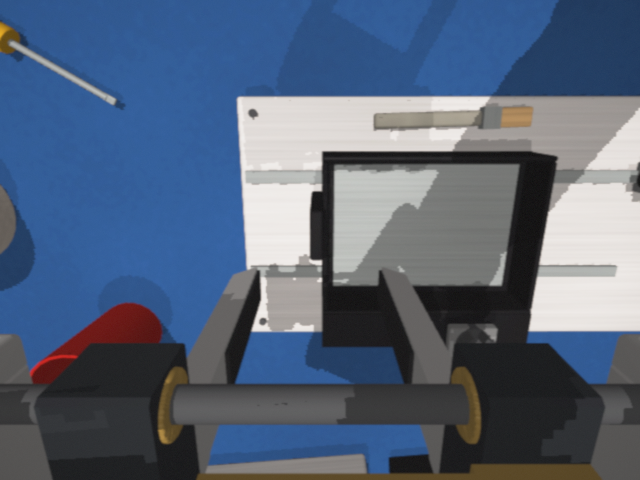

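The tab top is centred near (317,225), and the finger midline is at column ~320. I'll descend 12.5 cm with a -0.4 cm x shift, then close gently.

Call:
step_arm([
  [0,0,0,-0.4,-0.1,3,6],
  [0,0,0,0,0,3.5,5],
  [0,0,0,0,0,3.5,4.5],
  [0,0,0,0,0,2.0,4],
  [0,0,0,0,0,0.5,4],
  [0,0,0,0,0,0,3],
  [0,0,0,0,0,0,2.2],
  [0,0,0,0,0,0,1.6],
  [0,0,0,0,0,0,1.2],
  [0,0,0,0,0,0,0.8],
  [0,0,0,0,0,0,0.7],
  [0,0,0,0,0,0,0.6],
], squeeze=8)

```text
time: 17.4
eef_pos: [0.4803, -0.2085, 0.1031]
eef_rot: [0.146, 3.136, -0.002]
wrist_force: [-0.5, -0.8, 6.1]
gripper_width: 0.0101
gripper_force: 8.0
```

Call:
step_arm([
  [0,0,0,0,0,-0.12,0.6],
  [0,0,0,0,0.1,0,0.6],
  [0,0,0,0,0.1,0,0.6],
  [0,0,0,0,0.1,0,0.6],
  [0,0,0,0,0.1,0,0.6],
  [0,0,0,0,0.1,0,0.6],
], squeeze=15)

```text
time: 18.0
eef_pos: [0.4808, -0.203, 0.1032]
eef_rot: [0.146, 3.137, -0.001]
wrist_force: [4.9, -2.6, -2.4]
gripper_width: 0.0099
gripper_force: 15.0
```

Sliding freely at about 2.6 N drag. I'll continue, with a small x correction.

Call:
step_arm([
  [0,0,0,-0.06,0.2,0,0.6],
  [0,0,0,0,0.3,0,0.6],
  [0,0,0,0,0.4,0,0.6],
  [0,0,0,0,0.4,0,0.6],
  [0,0,0,0,0.4,0,0.6],
  [0,0,0,0,0.4,0,0.6],
  [0,0,0,0,0.4,0,0.6],
  [0,0,0,0,0.4,0,0.6],
  [0,0,0,0,0.4,0,0.6],
  [0,0,0,0,0.3,0,0.6],
  [0,0,0,0,0.2,0,0.6],
])

```text
time: 19.1
eef_pos: [0.4844, -0.1647, 0.1032]
eef_rot: [0.145, 3.138, -0.0]
wrist_force: [4.3, -2.2, -3.3]
gripper_width: 0.0098
gripper_force: 15.0
```

Call:
step_arm([
  [0,0,0,0,0.3,0,0.6],
  [0,0,0,0,0.4,0,0.6],
  [0,0,0,0,0.4,0,0.6],
  [0,0,0,0,0.4,0,0.6],
  [0,0,0,0,0.4,0,0.6],
  [0,0,0,0,0.4,0,0.6],
  [0,0,0,0,0.4,0,0.6],
  [0,0,0,0,0.4,0,0.6],
  [0,0,0,0,0.3,0,0.6],
  [0,0,0,0,0.2,0,0.6],
  [0,0,0,0,0.1,0,0.6],
])

```text
time: 20.2
eef_pos: [0.4879, -0.128, 0.1032]
eef_rot: [0.145, 3.137, -0.0]
wrist_force: [4.4, -2.7, -3.5]
gripper_width: 0.0101
gripper_force: 15.0
```

Call:
step_arm([
  [0,0,0,-0.06,0.2,0,0.6],
  [0,0,0,0,0.2,0,0.6],
  [0,0,0,0,0.2,0,0.6],
  [0,0,0,0,0.2,0,0.6],
  [0,0,0,0,0.2,0,0.6],
  [0,0,0,0,0.1,0,0.6],
  [0,0,0,0,0.1,0,0.6],
  [0,0,0,0,0.1,0,0.6],
  [0,0,0,0,0.1,0,0.6],
])

```text
time: 21.1
eef_pos: [0.4892, -0.1143, 0.1031]
eef_rot: [-0.146, -3.138, -0.0]
wrist_force: [1.1, -2.4, 0.0]
gripper_width: 0.0102
gripper_force: 15.0
```

Call:
step_arm([
  [0,0,0,0,0.1,0,0.6],
  [0,0,0,0,0.1,0,0.6],
  [0,0,0,0,0,0,0.6],
])

```text
time: 21.4
eef_pos: [0.4894, -0.1121, 0.1031]
eef_rot: [-0.146, -3.138, -0.0]
wrist_force: [0.3, -1.5, 1.3]
gripper_width: 0.0097
gripper_force: 15.0
```

Call:
step_arm([
  [0,0,0,0,0.1,0,0.6],
  [0,0,0,0,0.1,0,0.6],
  [0,0,0,0,0,0,0.6],
])

```text
time: 21.7
eef_pos: [0.4896, -0.1102, 0.1031]
eef_rot: [-0.146, -3.138, -0.0]
wrist_force: [-0.3, -1.4, 1.7]
gripper_width: 0.0103
gripper_force: 15.0
```

Call:
step_arm([
  [0,0,0,0,0.1,0,0.6],
  [0,0,0,0,0,0,0.6],
])

```text
time: 21.9
eef_pos: [0.4897, -0.1092, 0.1031]
eef_rot: [-0.146, -3.138, -0.0]
wrist_force: [-0.8, -1.9, 1.1]
gripper_width: 0.0102
gripper_force: 15.0
```

Call:
step_arm([
  [0,0,0,0,0.1,0,0.6],
  [0,0,0,0,0,0,0.6],
])

```text
time: 22.1
eef_pos: [0.4898, -0.1089, 0.1032]
eef_rot: [-0.145, -3.138, 0.002]
wrist_force: [-1.5, -4.7, 0.1]
gripper_width: 0.0099
gripper_force: 15.0
```

Call:
step_arm([
  [0,0,0,0,0.1,0,0.6],
  [0,0,0,0,0,0,0.6],
])

```text
time: 22.3
eef_pos: [0.4898, -0.1085, 0.1031]
eef_rot: [-0.145, -3.138, 0.003]
wrist_force: [-1.3, -6.6, 0.8]
gripper_width: 0.0105
gripper_force: 15.0
```

The tray is in contact with the stop at about 4–5 N. I'll release and retreat upward.

Call:
step_arm([
  [0,0,0,0,0,0,1.4],
  [0,0,0,0,0,0,2],
  [0,0,0,0,0,0,3],
  [0,0,0,0,0,0,4],
  [0,0,0,0,0,0,4],
  [0,0,0,0,0,-1,4],
  [0,0,0,0,0,-3,4],
  [0,0,0,0,0,-4,4],
  [0,0,0,0,0,-4,4],
  [0,0,0,0,-4,-2,4],
  [0,0,0,0,-4,0,4],
  [0,0,0,0,-4,0,4],
])

```text
time: 23.5
eef_pos: [0.4797, -0.2283, 0.2457]
eef_rot: [0.143, 3.135, -0.003]
wrist_force: [0.4, 1.0, -0.2]
gripper_width: 0.0401
gripper_force: 0.0
```

Run:
```python
from h import *
s,M=st()
im=save('side','s5.png')
for l in('knob_grip','tray_grip'):
    print(l,[(np.round(d['at'],4),round(d['score'],2)) for d in nets.pinpoint(l,'side')[:2]])
```

```text
t 23.5 p [ 0.4797 -0.2283  0.2457] F [ 0.4  1.  -0.2] w 0.0401 g 0.0
knob_grip [(array([ 0.6087, -0.0799,  0.1391]), 0.72), (array([ 0.4876, -0.1103,  0.1028]), 0.41)]
tray_grip [(array([ 0.491 , -0.1098,  0.1018]), 0.77)]
```

View pics/s5.png

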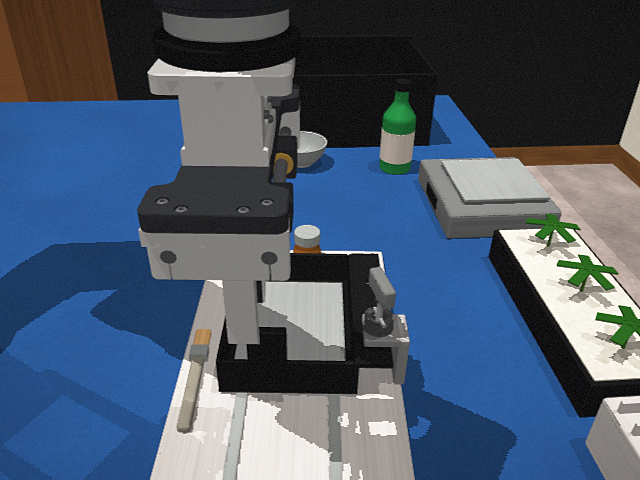

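The tray's near end is now at row ~390, the knob is still up and turned at (381,285), and the brush and jar haven't moved. The tab measured (0.491, -0.110), about 100 mm of travel. I'll hand the job in.

```bash
python3 -c "
from bench import order
print(order.finish_job())"
```

```text
the job is handed in; nothing more can be done
None
```

The job is handed in, with no verdict returned: the plunger is up in its rest notch, the tray rests against the rubber end stop after about 100 mm of travel, and the gripper is clear, at 23.5 s.

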